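Push the filter disc out of its collar and lay it in the wash tray

TASK

Take the loose filter disc out of its steel collar for washing: lower the collar that holds the disc over the upright post until the collar rests on the post's foot, so that the post pushes the disc up out of the collar from below. Then take the disc off the post, lower it into the rectangular tray and let it lie there flat, leaving the collar standing round the post.

Things in the scene. Friction and masses are not known exactly. Their poses are not given: they have to be found in the camera images.
- collar_center (a point): The steel collar that holds the disc: a short upright ring, 66 mm outer diameter, 60 mm bore, 30 mm tall, about 140 g, with a 4 mm thick inward lip at its bottom that leaves a 46 mm round opening. This point is its centre, half-way up (15 mm above its underside); z is its axis. It stands loose on the table. A second, identical collar standing near by is empty (open right through) and is not needed.
- disc_center (a point): The loose filter disc: a plain white perforated plate, 56 mm diameter, 10 mm thick, about 40 g, without any handle. It lies flat on the collar's lip, its top 16 mm below the collar's rim, so it cannot be gripped there. This point is its centre, half-way up (5 mm above its underside).
- stand: The push-out stand, fixed to the table: a round dark steel foot, 90 mm diameter and 10 mm thick, with a smooth upright aluminium post in its middle, 28 mm diameter, flat top 64 mm above the table (54 mm above the foot). Origin: on the table under the post's axis; z up. With the collar resting on the foot its rim is 40 mm above the table, and the disc lies on the post's top, its centre 69 mm above the table.
- tray: The wash tray, fixed to the table: an open rectangular aluminium tray, outside 198 mm along its x, 158 mm along its y, 24 mm tall, walls and floor 4 mm thick (inside 190 x 150 mm, floor 4 mm above the table). Origin: on the table under its middle; z up.
Things that resemble listed ones, but are neither listed nor needed, are in the scene too. What is shaped like the part that bears disc_center but brown or orange is not meant.

How it is judged:
By the outcome, as a careful person would: the job done as asked, in the order asked, and still so for the second after the job is handed in, with the robot touching nothing.
It also fails if it takes over 54 s, if anything falls off the work surface, if the arm or the gripper's body presses on something with over 40 N, if the wrist force passes 120 N, or if a joint passes its speed limit or range.

ROBOT

A 7-joint arm with a two-finger parallel gripper is mounted at the origin on the work surface. World frame = base frame: x ahead of the robot, y to its left, z up, the work surface at z = 0. Lengths are in m, angles in rad, forces in N, time in s.
With the tool pointing down it reaches from about 0.425 to 0.875 m from the base axis. Payload 8.4 kg.
Tool frame: the origin (TCP) lies on the centre line of the jaws, within the pads' length; the fingertips stand arm.finger_overhang ahead of it and the grasp point (between the pads) lies 8 mm behind it (arm.finger_overhang is the distance from the TCP to the fingertips, in m); z points along the fingers, y is the line along which they close (so a half turn about z gives the same grasp; the last joint's range is limited). The gripper opens to 85 mm and grips with 20 to 120 N. Pads are 22 mm wide; open, the fingers measure 114 mm over their backs; the gripper's body (76 mm by 85 mm) begins 54 mm behind the grasp point. The pads swing forward as they close: fully open they stand 13 mm farther back than shut.
Start: joints at [1.128, 0.333, 0.04, 1.465, -0.013, 1.343, -0.059], TCP at [0.219, -0.612, 0.242] pointing down, gripper open.
Joint ranges: [-2.58, 2.58], [-0.38, 2.09], [-1.3, 1.39], [0.25, 2.4], [-1.5, 4.64], [0.08, 2.09], [-2.65, 2.65]. Speed limits (rad/s): [2.22, 2.22, 2.79, 2.79, 3.14, 3.14, 3.14].

INTERFACE

Orientations are given as [roll, pitch, yaw] about the fixed x, y, z axes, in that order (R = Rz(yaw) Ry(pitch) Rx(roll)).
In Python, from workcell import arm, vision gives the robot as it stands. The module is installed in compiled form; this text tells all that it offers.
- The arm moves only by the shell command python3 -m pendant 'ROWS' [FORCE]. ROWS is JSON, a list of rows, each an object of numbers: "x", "y", "z": the shift along the tool's x, y, z in cm; "rx", "ry", "rz": the turn, a rotation vector about the tool's x, y, z in degrees; "grip": the opening, from 0 (shut) to 1 (fully open). A call has 1 to 20 rows; each row shifts and turns the commanded pose from where the row before left it, along the tool's axes as they then stand; what a row does not reach is not made up. A row lasts 1/12 s, in which the tool goes at most 41.7 mm and 7.16 degrees, less where a joint would pass 70% of its speed; a pose out of reach is approached as far as the arm can. A call with a gripper value outside its range is refused whole. The fingers move at their own pace and stop on an object; FORCE is the grip in N (left out, the last holds). Time passes only in rows, so rows that do not move let the fingers close. It gives the time, the measured TCP pose, the force, the opening and the grip force at its end, in the units of the state.
- arm.state(): the state, without advancing time (a new reading comes with each control period).
- vision.camera(name): name is "scene" or "top" or "wrist"; returns a dict with "color" (384x512x3 uint8, red, green, blue), "range_z" (384x512 float32, m along the optical axis (not along the pixel's ray), 0 where there is no reading), "fx", "fy", "cx", "cy" (pixels), "k1" (the pictures are not rectified: a ray, as slopes to the right and down, at radius r is drawn at 1 + k1 r^2 times it, then the intrinsics apply), "extrinsics" (4x4, takes a point from world to camera coordinates). Camera axes: x right, y up, looking along -z (the intrinsics and any distortion apply to the point x, -y, -z); pixel columns grow to the right and rows downward; lengths in m; the calibration is good to about 2 mm. A picture is of the moment at which its call begins.
- arm.job_done(): hands the job in; it is judged then, once.
The state is a dict: "t": time; "joint_positions": joint angles; "qd": joint speeds; "joint_efforts": joint torques, N m; "tcp_pos": TCP position; "ee_rot": TCP orientation; "force": force on the tool from outside, world axes, zero at the start; "moment": the same for the moment, N m; "width": finger opening in m; "grasp_force": force on a finger pad.
Only numpy, scipy, OpenCV 4.12 (cv2) and the standard library are available. Lean on these libraries where they do the work, as an engineer would, in place of code of your own. Each camera call takes 0.05 s, during which the arm holds its last target. There are 200 camera calls.

## Working session

There is one attempt and no reset: what is moved stays moved. The work goes in short steps, Python scripts to look and compute and a shell command to move; the robot and the scene stay as the last step left them, time stands still between calls to the robot, and variables do not carry over. Pictures are saved under pics/ and viewed, at most 10 in all, crops included, and the job is handed in when it is done.

```bash
mkdir -p pics
cat > h.py <<'E'
import numpy as np, cv2
from workcell import arm, vision
def save(c,n): cv2.imwrite('pics/'+n,cv2.cvtColor(c,cv2.COLOR_RGB2BGR))
def ray(cam,u,v):
    K=np.array([[cam['fx'],0,cam['cx']],[0,cam['fy'],cam['cy']],[0,0,1]])
    x,y=(u-cam['cx'])/cam['fx'],(v-cam['cy'])/cam['fy']
    a,b=x,y
    for _ in range(20):
        s=1+cam['k1']*(a*a+b*b); a,b=x/s,y/s
    E=np.array(cam['extrinsics']); R=E[:3,:3]; o=-R.T@E[:3,3]
    return o,R.T@np.array([a,-b,-1.0])
def onz(cam,u,v,z):
    o,d=ray(cam,u,v); return o+d*(z-o[2])/d[2]
def pt(cam,u,v):
    o,d=ray(cam,u,v); return o+d*cam['range_z'][int(v),int(u)]
E
python3 - <<'E'
from h import *
a=vision.camera('top'); b=vision.camera('scene')
save(a['color'],'top.png'); save(b['color'],'scene.png')
import pickle; pickle.dump((a,b),open('im.pkl','wb'))
s=arm.state(); print(s['t'],s['tcp_pos'],s['ee_rot'],arm.finger_overhang,s['width'])
E
```

```text
0.1 [ 0.21893178 -0.61158261  0.24151802] [-3.14011374e+00  6.97787323e-05  3.43770948e-01] 0.011 0.08553400966525007
```

View pics/top.png

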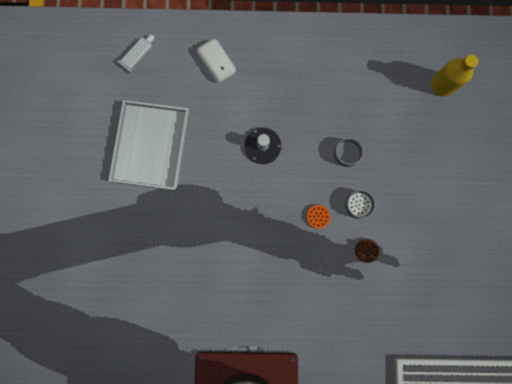

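View pics/scene.png

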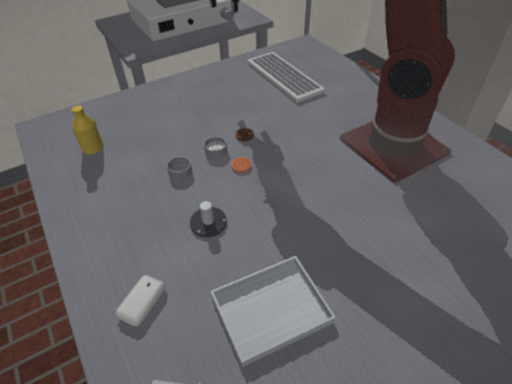

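The collar with the white disc is at top pixel (360,204). The other candidates are the empty collar (348,152), and the loose orange (318,216) and brown (367,250) discs. Only (360,204) is a collar with a white perforated disc in it. The post is at (263,143) and the tray at (149,145). Next I'll confirm this in a crop and measure.

Run:
```python
from h import *
import pickle
a,b=pickle.load(open('im.pkl','rb'))
save(cv2.resize(a['color'][125:275,230:400],None,fx=4,fy=4,interpolation=cv2.INTER_CUBIC),'crop.png')
for n,u,v,z in [('base',247,370,0),('collar',360,204,.03),('post',263,142,.064),('foot',263,146,.01),('empty',348,152,.03),('orange',318,216,.005)]:
    print(n,onz(a,u,v,z).round(3),pt(a,u,v).round(3))
for u,v in [(124,101),(188,107),(176,189),(109,182)]: print('tray',onz(a,u,v,.024).round(3))
o,_=ray(a,0,0); print(o)
# masks by height
H=np.zeros((384,512));
P=np.zeros((384,512,3))
for v in range(90,270):
  for u in range(100,400): P[v,u]=pt(a,u,v)
def blob(u0,u1,v0,v1,zl,zh):
    m=np.zeros((384,512),np.uint8); q=P[v0:v1,u0:u1]; m[v0:v1,u0:u1]=(q[...,2]>zl)&(q[...,2]<zh)
    p=P[m>0]; (c,r)=cv2.minEnclosingCircle(p[:,:2].astype(np.float32)); print(len(p),np.median(p,0).round(4),p[:,2].max().round(4),'circ',np.round(c,4),round(r,4)); return p
blob(340,380,185,222,.018,.05); blob(250,278,125,155,.05,.08); blob(240,290,120,170,.006,.02)
p=blob(100,195,95,195,.012,.035); print(cv2.minAreaRect(p[:,:2].astype(np.float32)))
```

```text
base [ 0.075 -0.003  0.   ] [ 0.078 -0.003  0.01 ]
collar [ 0.453 -0.258  0.03 ] [ 0.454 -0.262  0.013]
post [ 0.587 -0.03   0.064] [ 0.587 -0.03   0.067]
foot [ 0.591 -0.032  0.01 ] [ 0.581 -0.031  0.053]
empty [ 0.575 -0.232  0.03 ] [ 0.582 -0.239 -0.001]
orange [ 0.425 -0.164  0.005] [ 0.424 -0.163  0.011]
tray [0.692 0.304 0.024]
tray [0.68  0.15  0.024]
tray [0.481 0.17  0.024]
tray [0.495 0.327 0.024]
[ 0.35971443 -0.00192478  0.99385954]
180 [ 0.4539 -0.2642  0.0281] 0.0339 circ [ 0.4542 -0.2595] 0.0333
126 [ 0.5925 -0.03    0.0627] 0.0667 circ [ 0.5938 -0.0298] 0.014
876 [ 0.5893 -0.0289  0.0093] 0.0191 circ [ 0.5937 -0.0296] 0.045
802 [0.5959 0.2516 0.0222] 0.0286 circ [0.5883 0.2408] 0.1259
((0.5883584022521973, 0.24114543199539185), (0.15972431004047394, 0.19898617267608643), 83.5257568359375)
```

View pics/crop.png

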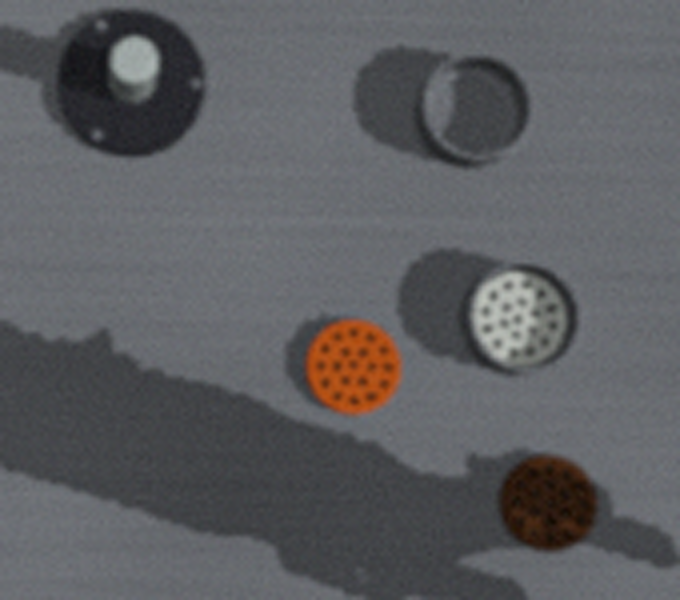

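The crop confirms it: the white perforated disc sits in the collar at crop (520,320). The orange and brown discs lie loose. I'll move above the collar, with the jaws turned clear of its neighbours.

```bash
python3 -m pendant '[{"x":1.4,"y":-1.0,"z":0.4,"grip":1},{"x":2.4,"y":-1.8,"z":0.7},{"x":2.4,"y":-1.8,"z":0.7},{"x":2.4,"y":-1.8,"z":0.7},{"x":2.4,"y":-1.8,"z":0.7},{"x":2.4,"y":-1.8,"z":0.7},{"x":2.4,"y":-1.8,"z":0.7},{"x":2.4,"y":-1.8,"z":0.7},{"x":2.4,"y":-1.8,"z":0.7},{"x":2.4,"y":-1.8,"z":0.7},{"x":2.4,"y":-1.8,"z":0.7},{"x":2.4,"y":-1.8,"z":0.7},{"x":2.4,"y":-1.8,"z":0.7},{"x":2.4,"y":-1.8,"z":0.7},{"x":1.4,"y":-1.0},{"rz":-6},{"rz":-6},{"rz":-6},{"rz":-6},{"rz":-2}]' 40
cat >> h.py <<'E'
def go(tx,ty,tz,yaw=None):
    from scipy.spatial.transform import Rotation as Ro
    s=arm.state(); R=Ro.from_euler('xyz',s['ee_rot']).as_matrix()
    p=np.array(s['tcp_pos'])
    print('t',round(s['t'],2),'tcp',p.round(4),'rot',np.round(s['ee_rot'],4),'F',np.round(s['force'],1),'w',round(s['width'],4),'gf',round(s['grasp_force'],1))
    print('tool shift cm',(R.T@(np.array([tx,ty,tz])-p)*100).round(2))
E
python3 - <<'E'
from h import *
go(.4542,-.2595,.10)
c=vision.camera('wrist'); save(c['color'],'w1.png')
import pickle; pickle.dump(c,open('w1.pkl','wb'))
E
```

```text
t 0.1 tcp [ 0.2189 -0.6116  0.2415] rot [-3.1401e+00  1.0000e-04  3.4380e-01] F [ 0.4 -0.  -0.5] w 0.0855 gf 0.0
tool shift cm [ 34.02 -25.2   14.19]$[0]: bad value
```

View pics/w1.png

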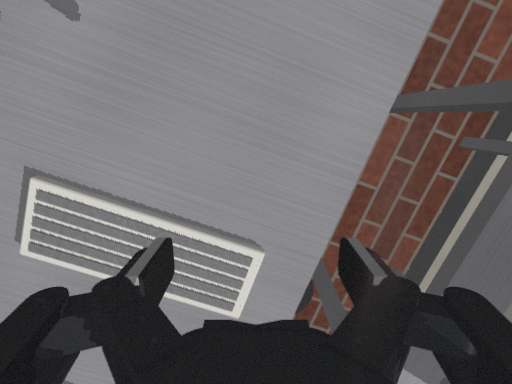

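The call was refused for row 0, so nothing moved. I suspect that the grip value in that row was the cause, and the gripper is already open, so I'll leave it out. The picture shows only the keyboard and the table edge.

```bash
python3 -m pendant '[{"x":1.4,"y":-1.0,"z":0.4},{"x":2.4,"y":-1.8,"z":0.7},{"x":2.4,"y":-1.8,"z":0.7},{"x":2.4,"y":-1.8,"z":0.7},{"x":2.4,"y":-1.8,"z":0.7},{"x":2.4,"y":-1.8,"z":0.7},{"x":2.4,"y":-1.8,"z":0.7},{"x":2.4,"y":-1.8,"z":0.7},{"x":2.4,"y":-1.8,"z":0.7},{"x":2.4,"y":-1.8,"z":0.7},{"x":2.4,"y":-1.8,"z":0.7},{"x":2.4,"y":-1.8,"z":0.7},{"x":2.4,"y":-1.8,"z":0.7},{"x":2.4,"y":-1.8,"z":0.7},{"x":1.4,"y":-1.0},{"rz":-6.0},{"rz":-6.0},{"rz":-6.0},{"rz":-6.0},{"rz":-2.0}]' 40
```

```text
$[0]: bad value
```

```bash
python3 -m pendant '[{"x":1.4,"y":-1.0,"z":0.4,"rx":0.0,"ry":0.0,"rz":0.0,"grip":1.0}]' 40; python3 -m pendant '[{"x":1.4,"y":-1.0,"z":0.4,"rx":0,"ry":0,"rz":0,"grip":0.99}]'; python3 -m pendant --help
```

```text
t: 0.23
tcp_pos: [0.2261, -0.5998, 0.2382]
ee_rot: [3.141, 0.002, 0.34]
force: [-0.2, 0.3, -0.1]
width: 0.0853
grasp_force: 0.0
t: 0.32
tcp_pos: [0.2379, -0.5839, 0.2338]
ee_rot: [-3.141, 0.0, 0.342]
force: [-0.2, -0.7, 0.7]
width: 0.085
grasp_force: 0.0invalid input: not JSON, or not a number
```

Every row needs all seven keys. I'll continue.

```bash
python3 -m pendant '[{"x":2.4,"y":-1.8,"z":0.7,"rx":0,"ry":0,"rz":0,"grip":1},{"x":2.4,"y":-1.8,"z":0.7,"rx":0,"ry":0,"rz":0,"grip":1},{"x":2.4,"y":-1.8,"z":0.7,"rx":0,"ry":0,"rz":0,"grip":1},{"x":2.4,"y":-1.8,"z":0.7,"rx":0,"ry":0,"rz":0,"grip":1},{"x":2.4,"y":-1.8,"z":0.7,"rx":0,"ry":0,"rz":0,"grip":1},{"x":2.4,"y":-1.8,"z":0.7,"rx":0,"ry":0,"rz":0,"grip":1},{"x":2.4,"y":-1.8,"z":0.7,"rx":0,"ry":0,"rz":0,"grip":1},{"x":2.4,"y":-1.8,"z":0.7,"rx":0,"ry":0,"rz":0,"grip":1},{"x":2.4,"y":-1.8,"z":0.7,"rx":0,"ry":0,"rz":0,"grip":1},{"x":2.4,"y":-1.8,"z":0.7,"rx":0,"ry":0,"rz":0,"grip":1},{"x":2.4,"y":-1.8,"z":0.7,"rx":0,"ry":0,"rz":0,"grip":1},{"x":2.4,"y":-1.8,"z":0.7,"rx":0,"ry":0,"rz":0,"grip":1},{"x":2.4,"y":-1.8,"z":0.7,"rx":0,"ry":0,"rz":0,"grip":1},{"x":0,"y":0,"z":0,"rx":0,"ry":0,"rz":-6,"grip":1},{"x":0,"y":0,"z":0,"rx":0,"ry":0,"rz":-6,"grip":1},{"x":0,"y":0,"z":0,"rx":0,"ry":0,"rz":-6,"grip":1},{"x":0,"y":0,"z":0,"rx":0,"ry":0,"rz":-6,"grip":1},{"x":0,"y":0,"z":0,"rx":0,"ry":0,"rz":-2,"grip":1},{"x":0,"y":0,"z":0,"rx":0,"ry":0,"rz":0,"grip":1}]' 40
python3 - <<'E'
from h import *
go(.4542,-.2595,.10)
c=vision.camera('wrist'); save(c['color'],'w2.png')
import pickle; pickle.dump(c,open('w2.pkl','wb'))
E
```

```text
t: 1.9
tcp_pos: [0.4534, -0.2582, 0.1431]
ee_rot: [-3.141, 0.0, 0.799]
force: [0.7, 1.0, -0.1]
width: 0.0856
grasp_force: 0.0
t 1.9 tcp [ 0.4534 -0.2582  0.1431] rot [-3.1412  0.      0.7992] F [ 0.7  1.  -0.1] w 0.0856 gf 0.0
tool shift cm [-0.04  0.15  4.31]
```

View pics/w2.png

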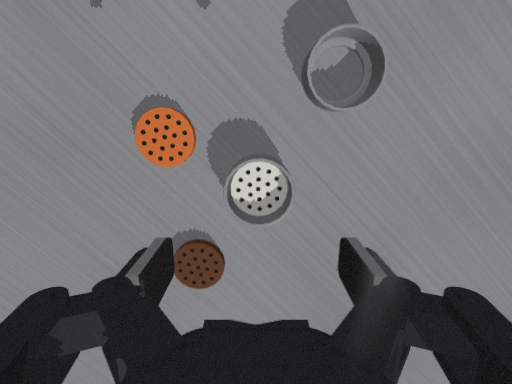

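The collar with the white disc is at (258,190), lateral to the jaw line, with the orange disc at (165,137) and the brown at (198,265). I'll refine the collar centre and check the brown disc's clearance.

Run:
```python
from h import *
import pickle
c=pickle.load(open('w2.pkl','rb'))
P=np.array([pt(c,u,v) for v in range(145,235) for u in range(215,305)])
p=P[(P[:,2]>.022)&(P[:,2]<.04)]; cc,r=cv2.minEnclosingCircle(p[:,:2].astype(np.float32)); print(len(p),np.round(cc,4),round(r,4),p[:,2].max())
print('brown',onz(c,198,265,.01).round(3),'orange',onz(c,165,137,.01).round(3))
go(cc[0],cc[1],.018)
```

```text
921 [ 0.4569 -0.2604] 0.033 0.031850632129656636
brown [ 0.351 -0.277  0.01 ] orange [ 0.428 -0.165  0.01 ]
t 1.95 tcp [ 0.4534 -0.2582  0.1431] rot [-3.1412  0.      0.7964] F [0.3 0.4 0.1] w 0.0849 gf 0.0
tool shift cm [ 0.09  0.41 12.51]
```

```bash
python3 -m pendant '[{"x":0.1,"y":0.3,"z":1.5,"rx":0,"ry":0,"rz":0,"grip":1},{"x":0,"y":0,"z":2.5,"rx":0,"ry":0,"rz":0,"grip":1},{"x":0,"y":0,"z":2.5,"rx":0,"ry":0,"rz":0,"grip":1},{"x":0,"y":0,"z":2,"rx":0,"ry":0,"rz":0,"grip":1},{"x":0,"y":0,"z":1.5,"rx":0,"ry":0,"rz":0,"grip":1},{"x":0,"y":0,"z":1.3,"rx":0,"ry":0,"rz":0,"grip":1},{"x":0,"y":0,"z":1,"rx":0,"ry":0,"rz":0,"grip":1},{"x":0,"y":0,"z":0,"rx":0,"ry":0,"rz":0,"grip":1},{"x":0,"y":0,"z":0,"rx":0,"ry":0,"rz":0,"grip":0.6},{"x":0,"y":0,"z":0,"rx":0,"ry":0,"rz":0,"grip":0.6},{"x":0,"y":0,"z":0,"rx":0,"ry":0,"rz":0,"grip":0.5},{"x":0,"y":0,"z":0,"rx":0,"ry":0,"rz":0,"grip":0.5},{"x":0,"y":0,"z":0,"rx":0,"ry":0,"rz":0,"grip":0.5},{"x":0,"y":0,"z":0,"rx":0,"ry":0,"rz":0,"grip":0.5}]' 40
python3 - <<'E'
from h import *
go(.4556,-.26,.02)
E
```

```text
t: 3.12
tcp_pos: [0.4571, -0.2599, 0.0213]
ee_rot: [3.14, -0.0, 0.797]
force: [-0.1, 1.3, 6.7]
width: 0.0634
grasp_force: 45.4
t 3.12 tcp [ 0.4571 -0.2599  0.0213] rot [ 3.140e+00 -4.000e-04  7.973e-01] F [-0.1  1.3  6.7] w 0.0634 gf 45.4
tool shift cm [-0.11 -0.1   0.13]
```

```bash
python3 -m pendant '[{"x":0,"y":0,"z":-1,"rx":0,"ry":0,"rz":0,"grip":0.5},{"x":0,"y":0,"z":-2,"rx":0,"ry":0,"rz":0,"grip":0.5},{"x":0,"y":0,"z":-2,"rx":0,"ry":0,"rz":0,"grip":0.5},{"x":0,"y":0,"z":-2,"rx":0,"ry":0,"rz":0,"grip":0.5},{"x":0,"y":0,"z":-2,"rx":0,"ry":0,"rz":0,"grip":0.5},{"x":1,"y":-0.2,"z":-1,"rx":0,"ry":0,"rz":0,"grip":0.5},{"x":2,"y":-0.5,"z":0,"rx":0,"ry":0,"rz":0,"grip":0.5},{"x":2,"y":-0.5,"z":0,"rx":0,"ry":0,"rz":0,"grip":0.5},{"x":2,"y":-0.5,"z":0,"rx":0,"ry":0,"rz":0,"grip":0.5},{"x":2,"y":-0.5,"z":0,"rx":0,"ry":0,"rz":0,"grip":0.5},{"x":2,"y":-0.5,"z":0,"rx":0,"ry":0,"rz":0,"grip":0.5},{"x":2,"y":-0.5,"z":0,"rx":0,"ry":0,"rz":0,"grip":0.5},{"x":2,"y":-0.5,"z":0,"rx":0,"ry":0,"rz":0,"grip":0.5},{"x":2,"y":-0.5,"z":0,"rx":0,"ry":0,"rz":0,"grip":0.5},{"x":2,"y":-0.5,"z":0,"rx":0,"ry":0,"rz":0,"grip":0.5},{"x":2,"y":-0.5,"z":0,"rx":0,"ry":0,"rz":0,"grip":0.5},{"x":2,"y":-0.5,"z":0,"rx":0,"ry":0,"rz":0,"grip":0.5},{"x":2,"y":-0.5,"z":0,"rx":0,"ry":0,"rz":0,"grip":0.5},{"x":1,"y":-0.1,"z":0,"rx":0,"ry":0,"rz":0,"grip":0.5},{"x":0,"y":0,"z":0,"rx":0,"ry":0,"rz":0,"grip":0.5}]' 40
python3 - <<'E'
from h import *
go(.5938,-.0297,.04)
b=vision.camera('scene'); w=vision.camera('wrist')
save(np.hstack([cv2.resize(b['color'][120:260,120:300],(540,420),interpolation=cv2.INTER_CUBIC),w['color'][:,128:384][:384]][0:1]),'s2.png')
save(np.vstack([cv2.resize(b['color'][130:260,120:300],(400,289),interpolation=cv2.INTER_CUBIC),cv2.resize(w['color'],(400,300))]),'s2.png')
E
```

```text
t: 4.78
tcp_pos: [0.5937, -0.0261, 0.1202]
ee_rot: [-3.141, -0.001, 0.801]
force: [-0.7, -0.3, -2.4]
width: 0.0634
grasp_force: 44.9
t 4.78 tcp [ 0.5937 -0.0261  0.1202] rot [-3.1406e+00 -1.3000e-03  8.0150e-01] F [-0.7 -0.3 -2.4] w 0.0634 gf 44.9
tool shift cm [-0.26  0.27  8.02]
```

View pics/s2.png

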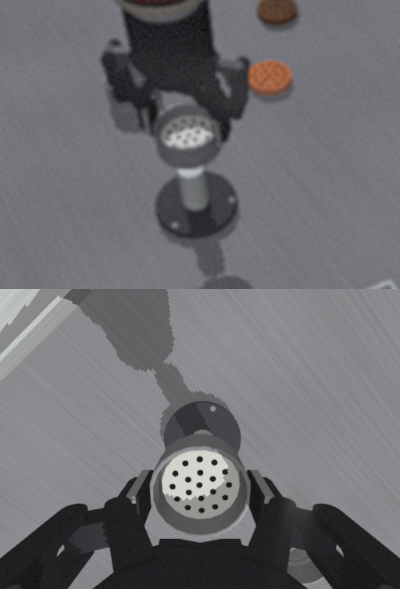

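The collar with the disc is held squarely above the post. Now I'll correct the offset and lower it.

```bash
python3 -m pendant '[{"x":-0.3,"y":0.3,"z":0,"rx":0,"ry":0,"rz":0,"grip":0.5},{"x":0,"y":0,"z":0.5,"rx":0,"ry":0,"rz":0,"grip":0.5},{"x":0,"y":0,"z":1,"rx":0,"ry":0,"rz":0,"grip":0.5},{"x":0,"y":0,"z":1,"rx":0,"ry":0,"rz":0,"grip":0.5},{"x":0,"y":0,"z":0.8,"rx":0,"ry":0,"rz":0,"grip":0.5},{"x":0,"y":0,"z":0.8,"rx":0,"ry":0,"rz":0,"grip":0.5},{"x":0,"y":0,"z":0.8,"rx":0,"ry":0,"rz":0,"grip":0.5},{"x":0,"y":0,"z":0.8,"rx":0,"ry":0,"rz":0,"grip":0.5},{"x":0,"y":0,"z":0.8,"rx":0,"ry":0,"rz":0,"grip":0.5},{"x":0,"y":0,"z":0.8,"rx":0,"ry":0,"rz":0,"grip":0.5},{"x":0,"y":0,"z":0.5,"rx":0,"ry":0,"rz":0,"grip":0.5},{"x":0,"y":0,"z":0.5,"rx":0,"ry":0,"rz":0,"grip":0.5},{"x":0,"y":0,"z":0.3,"rx":0,"ry":0,"rz":0,"grip":0.5},{"x":0,"y":0,"z":0,"rx":0,"ry":0,"rz":0,"grip":0.5}]'
```

```text
t: 6.05
tcp_pos: [0.5927, -0.0337, 0.0337]
ee_rot: [-3.141, 0.0, 0.798]
force: [-0.1, 0.8, -1.7]
width: 0.0634
grasp_force: 44.9
```

```bash
python3 -m pendant '[{"x":0.3,"y":-0.2,"z":0,"rx":0,"ry":0,"rz":0,"grip":0.5},{"x":0,"y":0,"z":0.1,"rx":0,"ry":0,"rz":0,"grip":0.5},{"x":0,"y":0,"z":0.1,"rx":0,"ry":0,"rz":0,"grip":0.5},{"x":0,"y":0,"z":0.1,"rx":0,"ry":0,"rz":0,"grip":0.5},{"x":0,"y":0,"z":0,"rx":0,"ry":0,"rz":0,"grip":0.5}]'
```

```text
t: 6.47
tcp_pos: [0.5938, -0.0302, 0.0315]
ee_rot: [3.141, -0.0, 0.798]
force: [-0.2, 0.3, -2.2]
width: 0.0636
grasp_force: 44.9
```

```bash
python3 -m pendant '[{"x":0,"y":0,"z":0.1,"rx":0,"ry":0,"rz":0,"grip":0.5},{"x":0,"y":0,"z":0,"rx":0,"ry":0,"rz":0,"grip":0.5}]'
python3 - <<'E'
from h import *
b=vision.camera('scene'); w=vision.camera('wrist')
save(np.vstack([cv2.resize(b['color'][160:250,150:270],(400,300),interpolation=cv2.INTER_CUBIC),cv2.resize(w['color'],(400,300))]),'s3.png')
E
```

```text
t: 6.63
tcp_pos: [0.5938, -0.0302, 0.0314]
ee_rot: [3.141, -0.0, 0.798]
force: [-4.3, -0.2, 9.3]
width: 0.0633
grasp_force: 46.1
```

View pics/s3.png

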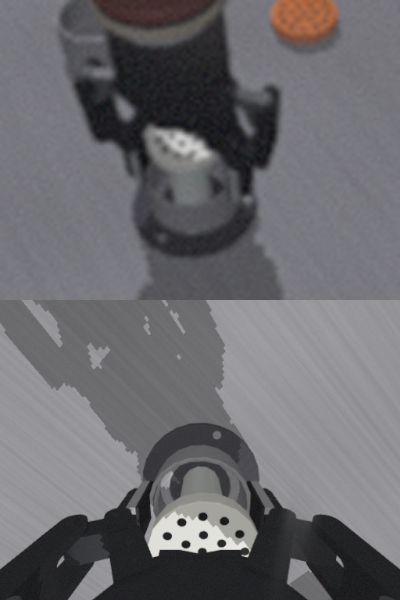

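The collar rests on the foot (contact force 9 N) and the disc is up on the post, with the empty post inside the collar visible at wrist (200,490). I'll open the jaws and measure how the disc sits.

```bash
python3 -m pendant '[{"x":0,"y":0,"z":-0.1,"rx":0,"ry":0,"rz":0,"grip":0.8},{"x":0,"y":0,"z":0,"rx":0,"ry":0,"rz":0,"grip":0.9},{"x":0,"y":0,"z":0,"rx":0,"ry":0,"rz":0,"grip":1},{"x":0,"y":0,"z":0,"rx":0,"ry":0,"rz":0,"grip":1},{"x":0,"y":0,"z":0,"rx":0,"ry":0,"rz":0,"grip":1}]'
python3 - <<'E'
from h import *
for n in ['scene','wrist']:
    c=vision.camera(n); g=c['color'].astype(int)
    if n=='scene': reg=(slice(185,235),slice(180,235))
    else: reg=(slice(230,384),slice(150,360))
    m=np.zeros((384,512),bool); m[reg]=True
    v,u=np.nonzero(m&(c['range_z']>0)); P=np.array([pt(c,a,b) for a,b in zip(u,v)])
    k=(P[:,2]>.058)&(P[:,2]<.085)&(np.hypot(P[:,0]-.594,P[:,1]+.03)<.04); p=P[k]
    br=g[v[k],u[k]].mean(1)>110; p=p[br]
    if len(p)<10: print(n,len(p)); continue
    ce,r=cv2.minEnclosingCircle(p[:,:2].astype(np.float32))
    A=np.c_[p[:,:2]-np.array([.594,-.03]),np.ones(len(p))]; q=np.linalg.lstsq(A,p[:,2],rcond=None)[0]
    print(n,len(p),np.round(ce,4),round(r,4),'plane',q.round(3),p[:,2].min(),p[:,2].max(),p.mean(0))
    save(cv2.resize(c['color'][reg],None,fx=3,fy=3),'d_%s.png'%n)
go(.5938,-.0297,.06)
E
```

```text
t: 7.15
tcp_pos: [0.5936, -0.0303, 0.0312]
ee_rot: [-3.141, 0.0, 0.797]
force: [-0.9, -0.5, -0.2]
width: 0.0854
grasp_force: 0.0
scene 212 [ 0.592  -0.0354] 0.0279 plane [-0.053 -0.089  0.073] 0.058520349817371975 0.07643817149622789 [ 0.6000561  -0.02612267  0.0724646 ]
wrist 8077 [ 0.5921 -0.0367] 0.028 plane [-0.07  -0.071  0.074] 0.06264594926245712 0.0754870899537396 [ 0.6016219  -0.02723749  0.0729208 ]
t 7.25 tcp [ 0.5936 -0.0303  0.0312] rot [-3.1415e+00  1.0000e-04  7.9750e-01] F [-0.8  0.2 -0.2] w 0.0853 gf 0.0
tool shift cm [ 0.06 -0.03 -2.88]
```

Run:
```python
from h import *
import pickle
c=pickle.load(open('w2.pkl','rb'))
tcp=np.array([.4534,-.2582,.1431])
for u0,u1 in [(120,180),(335,395)]:
    P=np.array([pt(c,u,v) for v in range(232,320) for u in range(u0,u1)])-tcp
    p=P[P[:,2]>-.03]; print(len(p), np.percentile(p[:,2],[0,.5,2,5,10,25,50]).round(4))
w=vision.camera('wrist'); t=arm.state()['tcp_pos']
for u0,u1 in [(120,180),(335,395)]:
    P=np.array([pt(w,u,v) for v in range(232,320) for u in range(u0,u1)])-t
    p=P[(P[:,2]>-.018)]; print(len(p), np.percentile(p[:,2],[0,.5,2,5,10]).round(4))
```

```text
3494 [0.0015 0.0032 0.005  0.008  0.0118 0.021  0.0336]
3650 [0.0015 0.0029 0.0051 0.008  0.0121 0.0215 0.0345]
3492 [0.0014 0.0029 0.005  0.0078 0.0116]
3647 [0.001  0.0026 0.0051 0.0082 0.0121]
```

Open, the tips stand 1.5 mm behind the TCP. At 56 mm opening the linkage puts them about 6 mm ahead of it, so I'll grip the disc with the TCP at 0.071 m, recentred on the disc.

```bash
python3 -m pendant '[{"x":0,"y":0,"z":-0.5,"rx":0,"ry":0,"rz":0,"grip":1},{"x":-0.1,"y":0.1,"z":-1,"rx":0,"ry":0,"rz":0,"grip":1},{"x":-0.2,"y":0.1,"z":-1,"rx":0,"ry":0,"rz":0,"grip":1},{"x":-0.2,"y":0.1,"z":-1,"rx":0,"ry":0,"rz":0,"grip":1},{"x":0,"y":0,"z":-0.5,"rx":0,"ry":0,"rz":0,"grip":1},{"x":0,"y":0,"z":0,"rx":0,"ry":0,"rz":0,"grip":0.85},{"x":0,"y":0,"z":0,"rx":0,"ry":0,"rz":0,"grip":0.75},{"x":0,"y":0,"z":0,"rx":0,"ry":0,"rz":0,"grip":0.7},{"x":0,"y":0,"z":0,"rx":0,"ry":0,"rz":0,"grip":0.65},{"x":0,"y":0,"z":0,"rx":0,"ry":0,"rz":0,"grip":0.55},{"x":0,"y":0,"z":0,"rx":0,"ry":0,"rz":0,"grip":0.5},{"x":0,"y":0,"z":0,"rx":0,"ry":0,"rz":0,"grip":0.4},{"x":0,"y":0,"z":0,"rx":0,"ry":0,"rz":0,"grip":0.4},{"x":0,"y":0,"z":0,"rx":0,"ry":0,"rz":0,"grip":0.4}]' 30
python3 - <<'E'
from h import *
w=vision.camera('wrist'); save(w['color'],'w4.png'); go(.588,.241,.2)
t=arm.state()['tcp_pos']
for u0,u1 in [(150,215),(300,370)]:
    P=np.array([pt(w,u,v) for v in range(232,320) for u in range(u0,u1)])-t
    print(np.percentile(P[P[:,2]>-.015][:,2],[0,.5,2,5,10]).round(4))
E
```

```text
t: 8.47
tcp_pos: [0.5922, -0.0358, 0.0711]
ee_rot: [-3.141, 0.0, 0.798]
force: [-0.9, 0.2, 0.3]
width: 0.0536
grasp_force: 31.2
t 8.52 tcp [ 0.5923 -0.0358  0.0712] rot [-3.1414 -0.      0.7976] F [-0.7  0.1 -0.2] w 0.0535 gf 31.3
tool shift cm [ 19.51 -19.64 -12.88]
[-0.0073 -0.0009  0.0014  0.002   0.0026]
[-0.0081 -0.0011  0.0016  0.0024  0.0037]
```

View pics/w4.png

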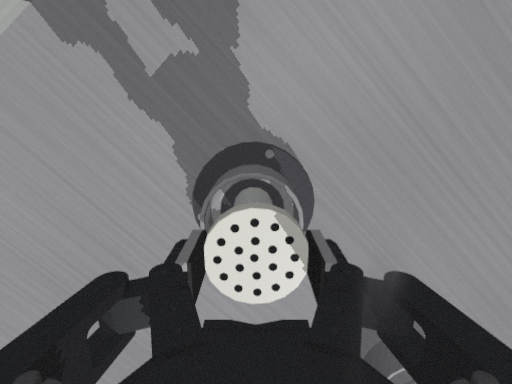

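The disc is gripped level between the pads, at (256,255). I'll lift it and carry it over the tray.

```bash
python3 -m pendant '[{"x":0,"y":0,"z":-0.5,"rx":0,"ry":0,"rz":0,"grip":0.4},{"x":0,"y":0,"z":-1,"rx":0,"ry":0,"rz":0,"grip":0.4},{"x":0,"y":0,"z":-1,"rx":0,"ry":0,"rz":0,"grip":0.4},{"x":0.5,"y":-0.5,"z":-0.5,"rx":0,"ry":0,"rz":0,"grip":0.4},{"x":1,"y":-1,"z":0,"rx":0,"ry":0,"rz":0,"grip":0.4},{"x":1.5,"y":-1.5,"z":0,"rx":0,"ry":0,"rz":0,"grip":0.4},{"x":1.5,"y":-1.5,"z":0,"rx":0,"ry":0,"rz":0,"grip":0.4},{"x":1.5,"y":-1.5,"z":0,"rx":0,"ry":0,"rz":0,"grip":0.4},{"x":1.5,"y":-1.5,"z":0,"rx":0,"ry":0,"rz":0,"grip":0.4},{"x":1.5,"y":-1.5,"z":0,"rx":0,"ry":0,"rz":0,"grip":0.4},{"x":1.5,"y":-1.5,"z":0,"rx":0,"ry":0,"rz":0,"grip":0.4},{"x":1.5,"y":-1.5,"z":0,"rx":0,"ry":0,"rz":0,"grip":0.4},{"x":1.5,"y":-1.5,"z":0,"rx":0,"ry":0,"rz":0,"grip":0.4},{"x":1.5,"y":-1.5,"z":0,"rx":0,"ry":0,"rz":0,"grip":0.4},{"x":1.5,"y":-1.5,"z":0,"rx":0,"ry":0,"rz":0,"grip":0.4},{"x":1.5,"y":-1.5,"z":0,"rx":0,"ry":0,"rz":0,"grip":0.4},{"x":1,"y":-1,"z":0,"rx":0,"ry":0,"rz":0,"grip":0.4},{"x":0.5,"y":-0.5,"z":0,"rx":0,"ry":0,"rz":0,"grip":0.4},{"x":0,"y":0,"z":0,"rx":0,"ry":0,"rz":0,"grip":0.4}]'
python3 - <<'E'
from h import *
w=vision.camera('wrist'); b=vision.camera('scene'); save(np.vstack([cv2.resize(b['color'][180:370,170:360],(400,300)),cv2.resize(w['color'],(400,300))]),'w5.png'); go(.588,.241,.013)
E
```

```text
t: 10.1
tcp_pos: [0.5885, 0.242, 0.1017]
ee_rot: [-3.141, -0.001, 0.8]
force: [-0.5, -0.4, -1.3]
width: 0.0532
grasp_force: 31.6
t 10.2 tcp [0.5892 0.2389 0.1014] rot [3.1411e+00 4.0000e-04 7.9700e-01] F [ 0.  -0.8 -0.9] w 0.0536 gf 31.6
tool shift cm [ 0.07 -0.24  8.84]
```

View pics/w5.png

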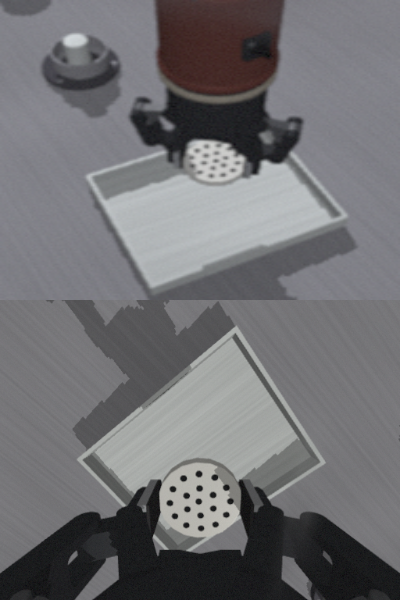

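The collar stands round the bare post at scene (78,55), and the disc is held over the tray. Now I'll lower it.

```bash
python3 -m pendant '[{"x":0,"y":0,"z":1,"rx":0,"ry":0,"rz":0,"grip":0.4},{"x":0,"y":0,"z":1.5,"rx":0,"ry":0,"rz":0,"grip":0.4},{"x":0,"y":0,"z":1.5,"rx":0,"ry":0,"rz":0,"grip":0.4},{"x":0,"y":0,"z":1.5,"rx":0,"ry":0,"rz":0,"grip":0.4},{"x":0,"y":0,"z":1,"rx":0,"ry":0,"rz":0,"grip":0.4},{"x":0,"y":0,"z":1,"rx":0,"ry":0,"rz":0,"grip":0.4},{"x":0,"y":0,"z":0.7,"rx":0,"ry":0,"rz":0,"grip":0.4},{"x":0,"y":0,"z":0.4,"rx":0,"ry":0,"rz":0,"grip":0.4},{"x":0,"y":0,"z":0.2,"rx":0,"ry":0,"rz":0,"grip":0.4},{"x":0,"y":0,"z":0.1,"rx":0,"ry":0,"rz":0,"grip":0.4},{"x":0,"y":0,"z":0,"rx":0,"ry":0,"rz":0,"grip":0.4}]'
```

```text
t: 11.12
tcp_pos: [0.5892, 0.24, 0.0127]
ee_rot: [3.141, -0.001, 0.798]
force: [0.1, -0.3, -1.2]
width: 0.0538
grasp_force: 31.6
```

```bash
python3 -m pendant '[{"x":0,"y":0,"z":0.1,"rx":0,"ry":0,"rz":0,"grip":0.4},{"x":0,"y":0,"z":0.05,"rx":0,"ry":0,"rz":0,"grip":0.4},{"x":0,"y":0,"z":0,"rx":0,"ry":0,"rz":0,"grip":0.4}]'
```

```text
t: 11.37
tcp_pos: [0.5893, 0.2401, 0.0116]
ee_rot: [3.141, -0.001, 0.798]
force: [-1.1, -0.6, 5.1]
width: 0.0536
grasp_force: 34.0
```

The disc has touched the tray floor. I'll release it and retreat upward.

```bash
python3 -m pendant '[{"x":0,"y":0,"z":0,"rx":0,"ry":0,"rz":0,"grip":0.75},{"x":0,"y":0,"z":0,"rx":0,"ry":0,"rz":0,"grip":0.9},{"x":0,"y":0,"z":0,"rx":0,"ry":0,"rz":0,"grip":0.95},{"x":0,"y":0,"z":0,"rx":0,"ry":0,"rz":0,"grip":0.95},{"x":0,"y":0,"z":-0.5,"rx":0,"ry":0,"rz":0,"grip":0.95},{"x":0,"y":0,"z":-1.5,"rx":0,"ry":0,"rz":0,"grip":0.95},{"x":0,"y":0,"z":-2,"rx":0,"ry":0,"rz":0,"grip":0.95},{"x":0,"y":0,"z":-2,"rx":0,"ry":0,"rz":0,"grip":0.95},{"x":0,"y":0,"z":-2,"rx":0,"ry":0,"rz":0,"grip":0.95},{"x":0,"y":0,"z":-2,"rx":0,"ry":0,"rz":0,"grip":0.95},{"x":0,"y":0,"z":-1,"rx":0,"ry":0,"rz":0,"grip":0.95},{"x":0,"y":0,"z":0,"rx":0,"ry":0,"rz":0,"grip":0.95}]'
python3 - <<'E'
from h import *
w=vision.camera('wrist'); b=vision.camera('scene'); save(np.vstack([cv2.resize(b['color'][180:370,170:360],(400,300)),cv2.resize(w['color'],(400,300))]),'w6.png')
E
```

```text
t: 12.37
tcp_pos: [0.5904, 0.2407, 0.1245]
ee_rot: [3.139, -0.005, 0.797]
force: [0.7, 0.6, 0.4]
width: 0.0814
grasp_force: 0.0
```

View pics/w6.png

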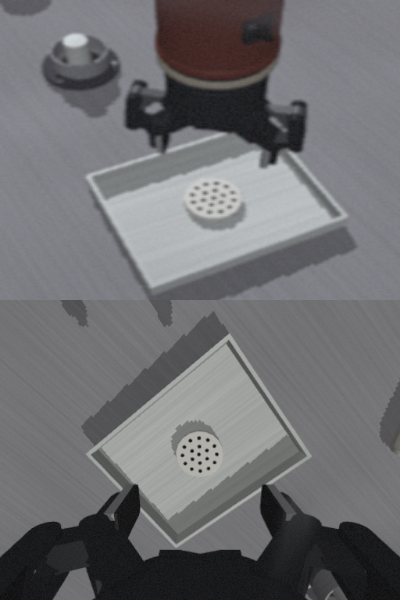

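The disc lies flat mid-tray (scene (214,200), wrist (199,452)). The collar stands round the post at scene (78,60), and the gripper is clear of everything.

```bash
python3 -c "
from workcell import arm
print(arm.job_done())"
```

```text
the job is handed in; nothing more can be done
None
```

The job is handed in at about 12.5 s on the robot's clock: the disc was pushed out on the post and now lies flat in the tray, and the collar stands round the post on its foot.

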